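# Hang the lidded pail on the bench balance

### The arm

A 7-joint arm with a two-finger parallel gripper is mounted at the origin on a cart in front of the work surface, level with it; the furniture and walls round the work are solid. World frame = base frame: x ahead of the robot, y to its left, z up, the work surface at z = 0. Lengths are in m, angles in rad, forces in N, time in s.
With the tool pointing down it reaches from about 0.425 to 0.825 m from the base axis. Payload 3.6 kg.
Tool frame: the origin (TCP) lies midway between the tips of the shut fingers; the grasp point (between the pads) lies 19 mm behind it; z points along the fingers, y is the line along which they close (so a half turn about z gives the same grasp; the last joint's range is limited). The gripper opens to 93 mm and grips with 3 to 60 N. Pads are 15 mm wide; open, the fingers measure 128 mm over their backs; the gripper's body (75 mm by 188 mm) begins 65 mm behind the grasp point.
Start: joints at [-1.234, 0.615, -0.013, 1.423, 0.008, 1.103, -0.04], TCP at [0.231, 0.607, 0.219] pointing down, gripper open.
Joint ranges: [-3.12, 3.12], [-0.3, 2.06], [-1.34, 1.32], [0.26, 2.42], [-1.36, 4.5], [0.01, 1.98], [-2.84, 2.84]. Speed limits (rad/s): [2.79, 2.79, 3.14, 3.14, 3.14, 3.14, 3.14].

### API

Orientations are given as a unit quaternion [x, y, z, w].
In Python, from station import robot gives the robot as it stands. The module is installed in compiled form; this text tells all that it offers. Calls block until the motion is done:
- robot.goto(position, orientation): joint-space move of the TCP to a pose.
- robot.move_straight(position, ori=None, speed=0.15): straight line of the TCP; ori=None keeps the orientation; speed is the mean speed in m/s.
- robot.set_joints(angles): joint-space move.
- robot.open_gripper() and robot.close(): open the fingers fully, or close them until they stop; the grip force is fixed at half the most.
- robot.dwell(seconds).
- robot.solve_ik(position, orientation): joint angles nearest the present ones, or None.
- robot.snapshot(name): name is "scene" or "top" or "wrist"; returns the picture (384x512x3 uint8, red, green, blue); there is no depth.
- robot.camera_model(name): a dict with "mtx" (3x3 intrinsics, pixels), "dist" ([k1, k2, p1, p2, k3] as OpenCV has them; the pictures are not rectified), "R" (3x3) and "t" (3): a world point X has camera coordinates R X + t; the wrist camera has in their place "hand_eye" (4x4, takes a point from camera to tool coordinates, whose origin is the TCP and whose axes are the flange's). Camera axes: x right, y down, z forward; pixel columns grow to the right and rows downward; lengths in m; the calibration is good to about 2 mm. A picture is of the moment at which its call begins: read the wrist's pose just before it. camera_model takes no time and is no camera call.
A pose or a line that the arm cannot do raises robot.MotionError and nothing moves.
- robot.close_job(): hands the job in; it is judged then, once.
Readings, each from a call of its own:
- robot.current_clock(): time.
- robot.current_q(): joint angles.
- robot.current_dq(): joint speeds.
- robot.current_joint_efforts(): joint torques, N m.
- robot.current_tool_pos(): TCP position.
- robot.current_tool_rot(): TCP orientation.
- robot.current_ft_force(): force on the tool from outside, world axes, zero at the start.
- robot.current_wrist_torque(): the same for the moment, N m.
- robot.current_grip_width(): finger opening in m.
- robot.current_grasp_force(): force on a finger pad.
Only numpy, scipy, OpenCV 4.12 (cv2) and the standard library are available. Lean on these libraries where they do the work, as an engineer would, in place of code of your own. Each camera call takes 0.05 s, during which the arm holds its last target. There are 200 camera calls.

### The job

Weigh the pail: lift it by its wire handle and hang the handle in both hooks of the spring balance, pressed down past the spring keepers until both have snapped shut over the wire. Do not drive the sprung carriage down onto its end stop, do not drop the pail, and leave everything else on the table where it is. Leave the pail hanging still and free from the hooks.

Things in the scene. Friction and masses are not known exactly. Their poses are not given: they have to be found in the camera images.
- grip (a point): centre of the wooden roller on the pail's handle: roller 40 mm long and 14 mm thick, turning freely on the wire; pinch it across, from above. y axis: along the roller and wire; z axis: from the ears of the pail to the roller; x: across.
- pail_middle (a point): centre of the round, lidded bare steel pail (95 mm across, 100 mm high, 0.3 to 0.6 kg, lid fixed), half-way up; z up. Its handle is hinged on the pail's y axis, 80 mm above the underside, and the roller's centre is 95 mm from that hinge line.
- bail (a joint): angle of the pail's handle: 0 upright above the pail, positive fallen towards the pail's own -x, range -1.15 to 1.15 (it starts fallen, on its stop), swings with little friction. 6 mm round steel wire, 113 mm wide over all; its top is straight for 41 mm either side of the roller's centre.
- hook_seat (a point): midway between the balance's two hooks, where the centre line of the handle wire comes to lie; 253 mm above the table unloaded, goes down with the carriage. -x: the open side of the hooks, y: from hook to hook, z up. Hooks: 8 mm round bar, 33 mm either side, noses ending 18 mm above and 20 mm ahead (-x) of this point; 11 mm below it there is nothing but their bars, running back.
- balance: grey spring balance, origin under its column, axes as the hook seat, which lies 135 mm ahead (-x). Foot 104 mm wide, 14 mm high, reaching 17 mm ahead of the seat; column 283 mm high, its front 115 mm behind the seat; carriage plate 95 mm behind the seat, 20 mm high above it; between the hooks 56 mm are free for fingers.
- carriage (a joint): how far the balance's carriage has gone down, m: 0 unloaded, end stop at 0.060. Spring 300 N/m, 0.6 N preload: a force F hung or pressed on the hooks takes it down (F - 0.6) / 300, so it gives way under the handle, and 8 to 20 mm under the pail alone.
- keeper_left (a joint): spring keeper of the +y hook: 0 shut, to 1.25 rad pressed down. Tongue 22 mm long, hinged 23 mm above and 13 mm behind the seat, its tip 20 mm above and 8 mm ahead. Wire pressed down on it 2 to 6 mm ahead of the seat slips past the tip at about 0.5 rad, and it snaps back over the wire. Both yield from 5.5 N and let go at 9 to 11 N together (carriage 28 to 35 mm down).
- keeper_right (a joint): the same for the hook on the balance's -y side
- bottle: white bottle of resin with blue cap, 60 mm across, 141 mm high, a bystander; origin at its underside
- tin: round pigment tin 62 mm across, 49 mm high, a bystander; origin at its underside
- bowl: green rubber mixing bowl 101 mm across, 56 mm high, a bystander; origin at its underside
- moulding: white plaster moulding 34x120x29 mm, a bystander; origin at its underside
- spray_bottle: spray bottle 209 mm high, a bystander; origin at its underside

How it is judged:
By the outcome, as a careful person would: the job done as asked, in the order asked, and still so for the second after the job is handed in, with the robot touching nothing.
It also fails if it takes over 72 s, if anything falls off the work surface, if the arm or the gripper's body presses on something with over 40 N, if the wrist force passes 120 N, or if a joint passes its speed limit or range.

## Working session

There is one attempt and no reset: what is moved stays moved. The work goes in short steps, each a Python script; the robot and the scene stay as the last script left them, time stands still between calls to the robot, and variables do not carry over. Pictures are saved under pics/ and viewed, at most 10 in all, crops included, and the job is handed in when it is done.

```bash
mkdir -p pics; python3 - <<'E'
from station import robot
import cv2, numpy as np
for n in ("scene","top"):
    im=robot.snapshot(n); cv2.imwrite(f"pics/{n}0.png",im[:,:,::-1])
    m=robot.camera_model(n); print(n,{k:np.round(v,4).tolist() for k,v in m.items()})
m=robot.camera_model("wrist");print({k:np.round(v,4).tolist() for k,v in m.items()})
print(robot.current_tool_rot(),robot.current_tool_pos(),robot.current_clock())
E
```

```text
scene {'mtx': [[493.0493, 0.0, 247.8975], [0.0, 493.0493, 197.7607], [0.0, 0.0, 1.0]], 'dist': [-0.1111, 0.0, 0.0, 0.0, 0.0], 'R': [[-0.5409, -0.841, -0.0112], [-0.6416, 0.4212, -0.6411], [0.5439, -0.3395, -0.7674]], 't': [0.4666, 0.3976, 1.2366]}
top {'mtx': [[356.7896, 0.0, 253.8283], [0.0, 356.7896, 195.1925], [0.0, 0.0, 1.0]], 'dist': [-0.0378, 0.0, 0.0, 0.0, 0.0], 'R': [[-0.013, -0.9988, -0.0474], [-0.9958, 0.0173, -0.0899], [0.0906, 0.046, -0.9948]], 't': [0.1954, 0.5587, 1.2121]}
{'mtx': [[297.8593, 0.0, 253.7497], [0.0, 297.8593, 188.805], [0.0, 0.0, 1.0]], 'dist': [-0.045, 0.0, 0.0, 0.0, 0.0], 'hand_eye': [[0.0005, -0.9694, -0.2453, 0.0673], [1.0, 0.0006, -0.0002, 0.0017], [0.0003, -0.2453, 0.9694, -0.1656], [0.0, 0.0, 0.0, 1.0]]}
[ 1.80862009e-01  9.83507818e-01 -1.12371574e-03 -2.05238074e-04] [0.2310249  0.60681097 0.21759365] 0.1
```

View pics/scene0.png

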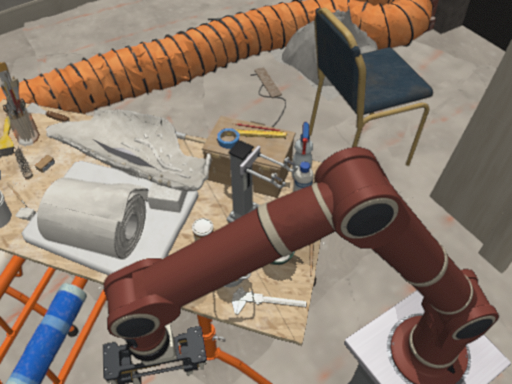

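View pics/top0.png

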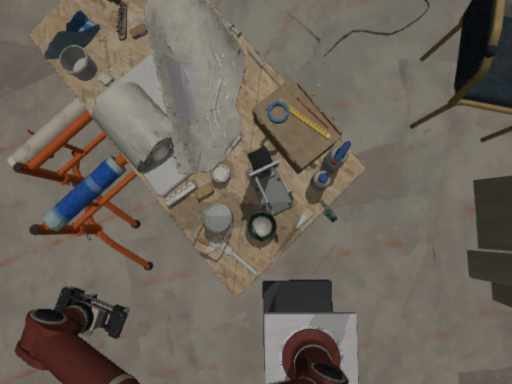

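The top view shows the pail near (217,220) and the balance near (270,180), with the bowl at (262,227) and the bottles on the right. The arm hides the pail in the scene view, so I'll enlarge the top view.

```bash
cat > h.py <<'E'
from station import robot
import cv2, numpy as np
from scipy.spatial.transform import Rotation as Rn
def ray(name,uv,pose=None):
    m=robot.camera_model(name)
    p=cv2.undistortPoints(np.array([[uv]],float),m["mtx"],m["dist"])[0,0]
    d=np.array([p[0],p[1],1.])
    if name=="wrist":
        pos,q=pose; R=Rn.from_quat(q).as_matrix(); H=m["hand_eye"]
        return R@H[:3,3]+pos, R@H[:3,:3]@d
    R=np.array(m["R"]); return -R.T@m["t"], R.T@d
def onz(name,uv,z,pose=None):
    o,d=ray(name,uv,pose); return o+d*(z-o[2])/d[2]
def proj(name,X,pose=None):
    m=robot.camera_model(name)
    if name=="wrist":
        T=np.eye(4);T[:3,:3]=Rn.from_quat(pose[1]).as_matrix();T[:3,3]=pose[0]
        T=np.linalg.inv(T@m["hand_eye"]);R,t=T[:3,:3],T[:3,3]
    else: R,t=np.array(m["R"]),np.array(m["t"])
    return cv2.projectPoints(np.atleast_2d(X).astype(float),cv2.Rodrigues(R)[0],t,m["mtx"],np.array(m["dist"]))[0][:,0]
def down(yaw): # tool x at angle yaw in world, z down
    c,s=np.cos(yaw),np.sin(yaw)
    return Rn.from_matrix(np.array([[c,s,0],[s,-c,0],[0,0,-1]])).as_quat()
def tri(rays):
    A=0;b=0
    for o,d in rays:
        d=d/np.linalg.norm(d);P=np.eye(3)-np.outer(d,d);A=A+P;b=b+P@o
    return np.linalg.solve(A,b)
E
python3 - <<'E'
from h import *
im=cv2.imread("pics/top0.png")[130:290,165:375]
cv2.imwrite("pics/topc.png",cv2.resize(im,None,fx=3.75,fy=3.75,interpolation=cv2.INTER_CUBIC))
E
```

```text
(no output)
```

View pics/topc.png

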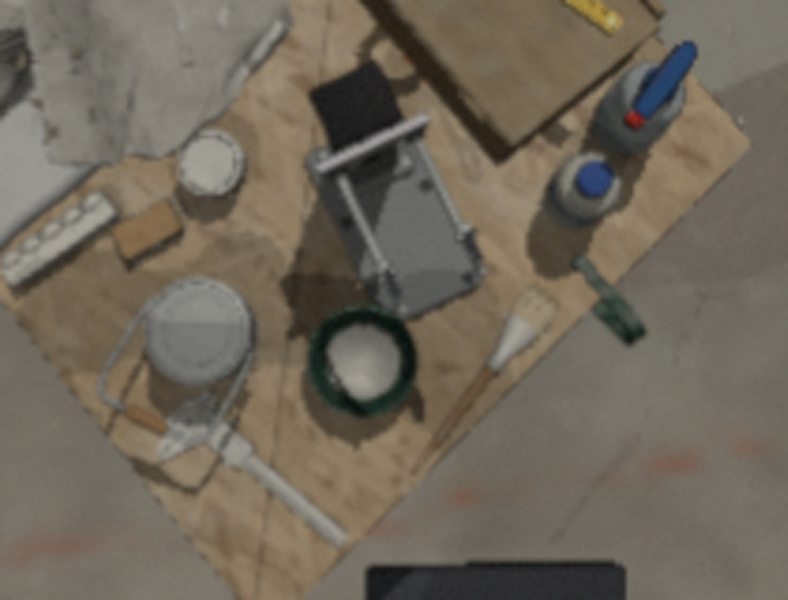

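```bash
python3 - <<'E'
from h import *
def c(u,v,z): return np.round(onz("top",(165+u/3.75,130+v/3.75),z)[:2],4)
print("lid",c(200,332,.1),"roller",c(145,416,.119),"wire ends",c(102,395,.119),c(220,432,.119))
print("hook noses",c(390,277,.271),c(466,233,.271),"plate",c(320,165,.273),c(427,122,.273))
print("bowl",c(362,361,.056),"foot corners",c(402,318,.014),c(483,270,.014),"bottle",c(595,180,.141),"tin",c(211,162,.049))
E
```

```text
lid [0.4803 0.3012] roller [0.4085 0.3463] wire ends [0.4268 0.3836] [0.3942 0.2816]
hook noses [0.5146 0.1337] [0.5465 0.0766] plate [0.5994 0.1847] [0.6304 0.104 ]
bowl [0.4533 0.161 ] foot corners [0.493  0.1242] [0.5366 0.0478] bottle [ 0.6021 -0.0396] tin [0.6382 0.2979]
```

```bash
python3 - <<'E'
from h import *
import json
P={}
p=robot.current_tool_pos(); robot.move_straight([p[0],p[1],.38],speed=.3)
for n,pos,yaw in (("bal",[.52,.14,.40],2.07),("pail",[.44,.31,.30],1.22)):
    robot.goto(pos,down(yaw)); robot.dwell(.3)
    P[n]=[list(robot.current_tool_pos()),list(robot.current_tool_rot())]
    im=robot.snapshot("wrist"); cv2.imwrite(f"pics/w_{n}.png",im[:,:,::-1])
    cv2.imwrite(f"pics/w_{n}b.png",cv2.resize(im[:,:,::-1],(800,600),interpolation=cv2.INTER_CUBIC))
json.dump(P,open("P.json","w")); print(robot.current_clock(),robot.current_q(),robot.current_ft_force())
E
```

```text
4.525 [-0.97526231  0.39256466  0.47559673  1.63002927 -0.1918572   1.16508485
 -0.80644394] [-0.27997374  0.62979632 -0.08972181]
```

View pics/w_balb.png

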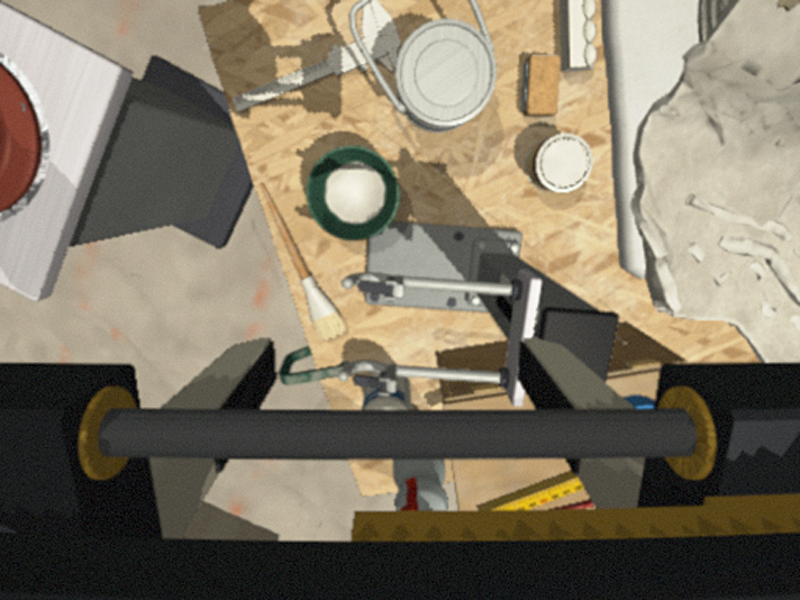

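View pics/w_pailb.png

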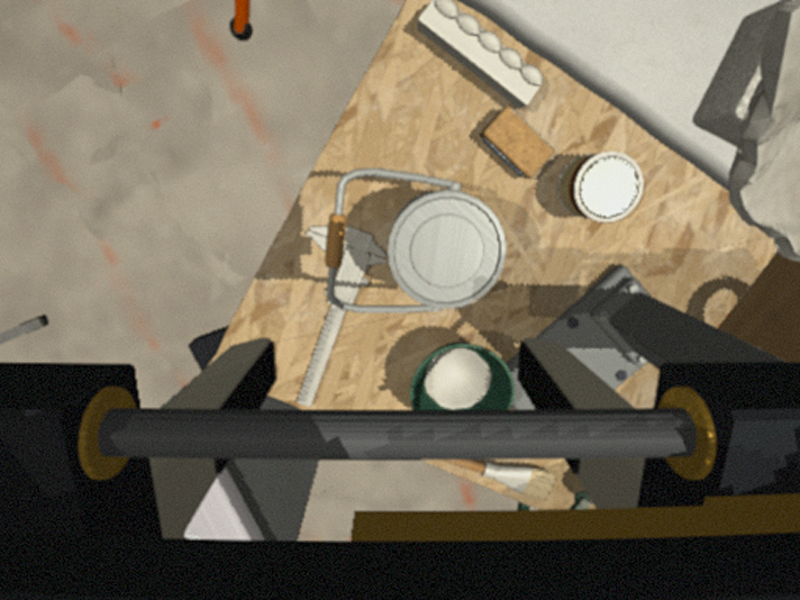

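The pail view shows the lid centre at (447,248), the roller from (337,215) to (332,267), and wire corners near (341,180) and (333,300). In the balance view, the hook noses are near (350,282) and (350,370), and the plate is at (530,330). The hooks need a closer crop.

```bash
python3 - <<'E'
from h import *
im=cv2.imread("pics/w_bal.png")[165:265,210:350]
cv2.imwrite("pics/hk.png",cv2.resize(im,None,fx=5.5,fy=5.5,interpolation=cv2.INTER_CUBIC))
E
```

```text
(no output)
```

View pics/hk.png

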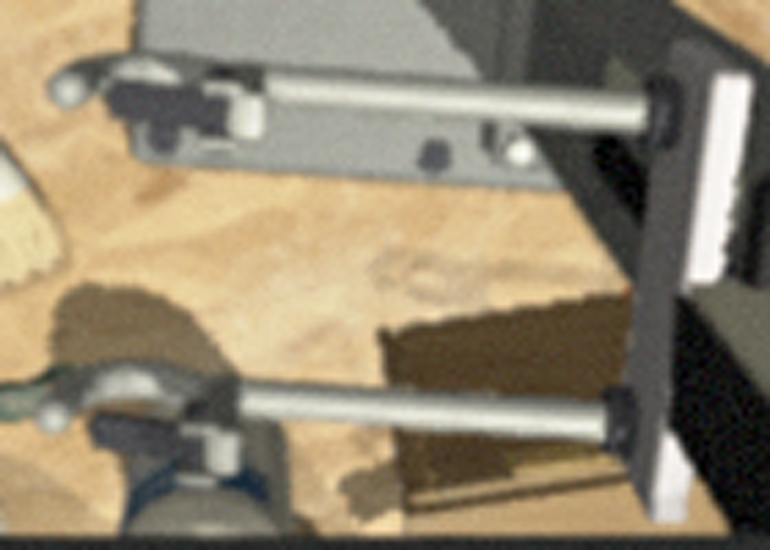

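The crop shows the nose balls at crop (68,90) and (53,415), and the keeper tips at (108,100) and (93,430). The keeper hinge blocks are at (245,118) and (222,450).

```bash
cat > loc.py <<'E'
from h import *
import json
P=json.load(open("P.json"))
def b(u,v,z): return onz("wrist",(210+(u-2.25)/5.5,165+(v-2.25)/5.5),z,P["bal"])[:2]
def s(u,v,z): return onz("wrist",((u+.5)/1.5625-.5,(v+.5)/1.5625-.5),z,P["pail"])[:2]
n1,n2=b(68,90,.271),b(53,415,.271)
t1,t2=b(108,100,.273),b(93,430,.273)
h1,h2=b(245,118,.276),b(222,450,.276)
print("nose",n1,n2,np.linalg.norm(n1-n2),"tip",t1,t2,"hinge",h1,h2)
yv=(n1-n2)+(t1-t2)+(h1-h2); by=np.arctan2(yv[1],yv[0])-np.pi/2
v=(h1+h2-n1-n2)/2; print("yaw from y",by,"from x",np.arctan2(v[1],v[0]),np.linalg.norm(v))
d=np.array([np.cos(by),np.sin(by)])
print("seat est",(n1+n2)/2+.02*d,(t1+t2)/2+.008*d,(h1+h2)/2-.013*d)
lid=s(447,248,.1); r1,r2=s(337,215,.119),s(332,267,.119); w1,w2=s(341,180,.119),s(333,300,.119)
print("lid",lid,"roller",(r1+r2)/2,np.linalg.norm(r1-r2),"wire mid",(w1+w2)/2,np.linalg.norm(w1-w2))
y=(w1-w2)+(r1-r2); print("pail yaw: wire",np.arctan2(y[1],y[0])-np.pi/2); v=lid-(r1+r2)/2; print("lid-roller",np.arctan2(v[1],v[0]),np.linalg.norm(v))
bowl=onz("wrist",(352/1.5625,192/1.5625),.056,P["bal"]); print("bowl",bowl)
E
python3 loc.py
```

```text
nose [0.49055239 0.12776915] [0.51752587 0.06876193] 0.06488005129188647 tip [0.49782763 0.13012067] [0.52553228 0.07059558] hinge [0.5211405  0.13983804] [0.54878455 0.08015635]
yaw from y 0.43272953973656136 from x 0.36260325156655043 0.03307398080559763
seat est [0.52219562 0.10665255] [0.51894255 0.10371293] [0.52316081 0.10454564]
lid [0.48359347 0.30996922] roller [0.40517174 0.3470721 ] 0.03934629339879304 wire mid [0.4067155  0.34614308] 0.09052152376796824
pail yaw: wire -0.4571408888639563
lid-roller -0.44191322988252146 0.08675593183236334
bowl [0.45236266 0.16527648 0.056     ]
```

```bash
python3 - <<'E'
from h import *
r=np.array([.406,.3466]); y=-.45; d=np.array([np.cos(y),np.sin(y)]); q=down(y+np.pi/2)
robot.goto([*r,.20],q); robot.move_straight([*r,.108],speed=.12); robot.dwell(.2)
robot.close(); print("w",robot.current_grip_width(),robot.current_grasp_force(),robot.current_tool_pos(),robot.current_ft_force())
H=r+d*.095*np.sin(1.15)
for a in np.linspace(1.15,0,9)[1:]:
    p=H-d*.095*np.sin(a); robot.move_straight([*p,.08+.095*np.cos(a)-.011],speed=.08)
robot.dwell(.2); print(robot.current_ft_force(),robot.current_grip_width())
p=robot.current_tool_pos(); robot.move_straight([p[0],p[1],p[2]+.03],speed=.05); robot.dwell(.5)
print(robot.current_ft_force(),robot.current_grip_width(),robot.current_tool_pos(),robot.current_clock())
im=robot.snapshot("wrist"); cv2.imwrite("pics/l.png",cv2.resize(im[:,:,::-1],(640,480)))
E
```

```text
w 0.012828644537946892 29.991864098701626 [0.40563103 0.34629715 0.10783694] [-0.77192645 -0.5151111   0.12578242]
[-0.23871785  0.42746604 -4.59953655] 0.012620243964739776
[-0.03012593 -0.2519801  -3.09336887] 0.012320364102861869 [0.48345893 0.30893294 0.19345518] 11.3667
```

View pics/l.png

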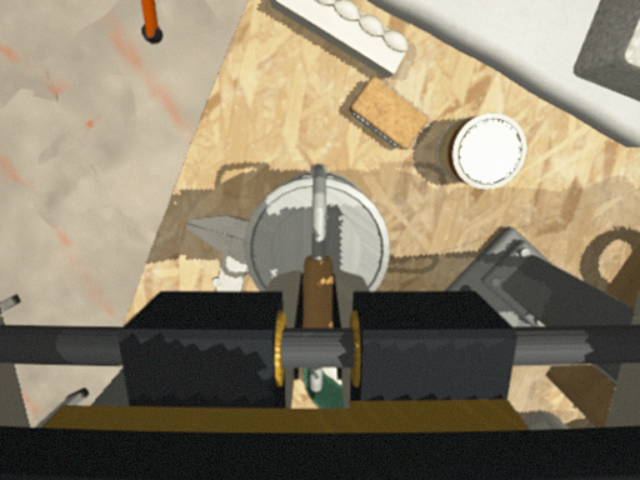

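Picture: the roller (318,275) is held between the pads, the wire is upright along the tool, and the pail hangs level. Next I raise it, go to a standoff in front of the hooks, and look again.

```bash
python3 - <<'E'
from h import *
import json
p=robot.current_tool_pos(); robot.move_straight([p[0],p[1],.284],speed=.1)
by=.43; d=np.array([np.cos(by),np.sin(by)]); s=np.array([.521,.105])
robot.move_straight([*(s-.085*d),.284],down(by+np.pi/2),speed=.08); robot.dwell(1.0)
pose=[list(robot.current_tool_pos()),list(robot.current_tool_rot())]; json.dump(pose,open("P2.json","w"))
im=robot.snapshot("wrist")[:,:,::-1]; cv2.imwrite("pics/w2.png",im); cv2.imwrite("pics/w2b.png",cv2.resize(im[130:310,180:420],(800,600),interpolation=cv2.INTER_CUBIC))
print(robot.current_ft_force(),robot.current_grip_width(),pose,robot.current_clock())
E
```

```text
[ 0.16150911 -0.06440273 -3.57561731] 0.012610125945172928 [[np.float64(0.4437373393198852), np.float64(0.0695712158103183), np.float64(0.28401600199334454)], [np.float64(0.539966712040652), np.float64(0.8416863725675318), np.float64(1.1048131111666424e-05), np.float64(2.37894668075606e-07)]] 16.7083
```

View pics/w2b.png

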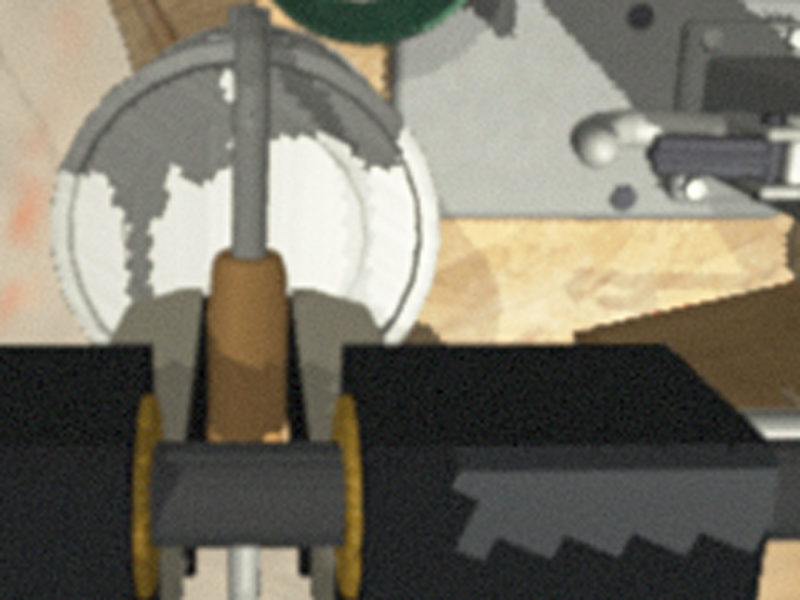

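This shows the +y hook's nose at crop (598,140), its keeper tip at (655,155), the wire along u≈249, and the far roller end at (248,255).

```bash
cat > loc2.py <<'E'
from h import *
import json
P=json.load(open("P.json"))["bal"]; P2=json.load(open("P2.json"))
f=lambda u,v:(180+(u+.5)/3.3333-.5,130+(v+.5)/3.3333-.5)
g=lambda u,v:(210+(u-2.25)/5.5,165+(v-2.25)/5.5)
T=Rn.from_quat(P2[1]).as_matrix()
for nm,a,c in (("nose",(598,140),(68,90)),("tip",(655,155),(108,100))):
    print(nm,"tri",tri([ray("wrist",f(*a),P2),ray("wrist",g(*c),P)]),"plane",onz("wrist",f(*a),.271,P2)[:2])
n=onz("wrist",f(598,140),.271,P2); t=onz("wrist",f(655,155),.273,P2)
for X in (n,t): print("tool frame",T.T@(X-P2[0]))
# wire: height from the roller end (tool x=+.020), then side offset
for uv,x in (((248,253),.020),((250,5),.0565)):
    o,d=ray("wrist",f(*uv),P2); o=T.T@(o-P2[0]); d=T.T@d; print("wire",o+d*(x-o[0])/d[0])
E
python3 loc2.py
```

```text
nose tri [0.49145782 0.12744846 0.26722904] plane [0.48945202 0.12823252]
tip tri [0.49904359 0.13029286 0.27417887] plane [0.50054422 0.13024516]
tool frame [0.03426377 0.06600706 0.01301764]
tool frame [0.0318852 0.0760836 0.0110178]
wire [ 0.02        0.00160084 -0.01077965]
wire [0.0565     0.00203886 0.04847462]
```

```bash
cat > press.py <<'E'
from h import *
def press(zmin,fmax=13,drop=1.5,f0=None,step=.002):
    p=np.array(robot.current_tool_pos()); xy=p[:2]; z=p[2]
    if f0 is None: f0=np.mean([robot.current_ft_force()[2] for _ in range(5)])
    mx=0; out=[]
    while z>zmin:
        z-=step; robot.move_straight([*xy,z],speed=.03); robot.dwell(.15)
        F=np.array(robot.current_ft_force()); f=F[2]-f0; mx=max(mx,f)
        out.append((round(z+.0108,4),round(f,1),*np.round(F[:2],1)))
        if f>fmax or f<mx-drop: break
    for o in out: print(*map(float,o))
    print("f0",f0,robot.current_grip_width(),robot.current_tool_pos(),robot.current_clock())
E
python3 - <<'E'
from press import *
by=.433; d=np.array([np.cos(by),np.sin(by)]); p=np.array(robot.current_tool_pos())
robot.move_straight([*(p[:2]+.0793*d),.284],down(by+np.pi/2),speed=.05); robot.dwell(1.0)
im=robot.snapshot("wrist")[:,:,::-1]; cv2.imwrite("pics/w3.png",cv2.resize(im[110:290,140:380],(800,600),interpolation=cv2.INTER_CUBIC))
print(robot.current_ft_force(),robot.current_tool_pos(),robot.current_clock())
E
```

```text
[ 0.70477746  1.04569332 -4.52626566] [0.51572572 0.1028854  0.28398959] 19.4917
```

View pics/w3.png

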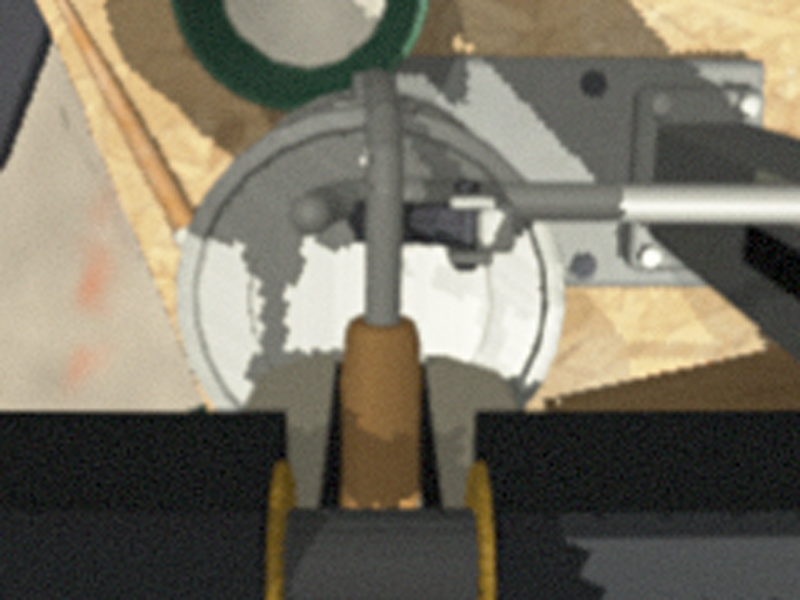

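The wire (u≈384) lies over the +y keeper, between its tip (≈352,220) and its hinge block (≈490,225). The nose is at (312,210). I'll put numbers on that.

```bash
python3 - <<'E'
from h import *
P=(robot.current_tool_pos(),robot.current_tool_rot());T=Rn.from_quat(P[1]).as_matrix()
f=lambda u,v:(140+(u+.5)/3.3333-.5,110+(v+.5)/3.3333-.5)
for nm,u,v,z in (("nose",312,210,.271),("nose end",292,210,.265),("tip",352,220,.273),("hinge",490,225,.276),("wire41",384,150,.2948),("rollerend",383,322,.2948)):
    print(nm,np.round(T.T@(onz("wrist",f(u,v),z,P)-P[0]),4))
E
```

```text
nose [ 0.0335 -0.0111  0.013 ]
nose end [ 0.0324 -0.0153  0.019 ]
tip [ 0.0321 -0.0037  0.011 ]
hinge [0.0318 0.021  0.008 ]
wire41 [ 0.0478  0.002  -0.0108]
rollerend [ 0.0196  0.0019 -0.0108]
```

```bash
python3 - <<'E'
from press import *
by=.433; d=np.array([np.cos(by),np.sin(by)]); p=np.array(robot.current_tool_pos())
robot.move_straight([*(p[:2]+.0005*d),.274],speed=.03); robot.dwell(.5)
press(.218)
E
```

```text
0.2829 -3.8 0.6 0.4
f0 -1.9862285552152414 0.01296476608009572 [0.51621491 0.10308559 0.27203605] 20.875
```

```bash
sed -i 's/robot.dwell(.15)/robot.dwell(.1)/; s/F=np.array(robot.current_ft_force()); /F=avg(); /' press.py; cat >> press.py <<'E'
def avg(n=6):
    L=[]
    for _ in range(n): robot.dwell(.04); L.append(robot.current_ft_force())
    return np.mean(L,0)
E
python3 - <<'E'
from press import *
f0=avg(20)[2]
press(.218,f0=f0,drop=2)
E
```

```text
0.2808 -0.3 0.0 0.2
0.2788 0.3 -0.2 -0.1
0.2768 1.0 -0.4 -0.1
0.2748 1.3 -0.0 -0.4
0.2728 1.9 -0.0 0.1
0.2708 2.4 -0.0 -0.5
0.2688 3.3 -0.4 -0.2
0.2668 3.8 0.1 -0.6
0.2648 4.5 0.0 -0.1
0.2628 4.8 -0.2 -0.3
0.2608 5.3 0.3 -0.2
0.2588 6.1 -0.1 -0.2
0.2568 6.4 -0.3 -0.3
0.2548 6.8 0.1 -0.5
0.2528 7.5 0.3 -0.3
0.2508 8.2 1.0 -0.4
0.2488 8.0 0.5 -0.1
0.2468 8.6 0.3 -0.2
0.2448 8.8 -0.3 -0.1
0.2428 9.2 -0.7 -0.1
0.2408 9.7 -1.1 -0.1
0.2388 9.7 -1.1 0.0
0.2368 9.7 -2.0 -0.5
0.2348 6.2 0.5 0.1
f0 -3.798289925300879 0.012833353123556308 [0.51647408 0.10336254 0.22385875] 36.1083
```

Force dropped to 6.2 N at 18 mm, which matches the spring alone with both keepers past. I'll press slightly to confirm, ease up to near zero hand load, then release.

```bash
python3 - <<'E'
from press import *
by=.433; d=np.array([np.cos(by),np.sin(by)]); p=np.array(robot.current_tool_pos())
robot.move_straight([*(p[:2]+.002*d),.2205],speed=.02); robot.dwell(.4); print("pressed",avg(10))
robot.move_straight([*(p[:2]+.004*d),.2305],speed=.03); robot.dwell(.6); print("unload",avg(10),robot.current_tool_pos(),robot.current_clock())
im=robot.snapshot("wrist")[:,:,::-1]; cv2.imwrite("pics/w4.png",cv2.resize(im[110:290,140:380],(800,600),interpolation=cv2.INTER_CUBIC))
E
```

```text
pressed [-2.46607564 -1.76863541  2.75284322]
unload [-0.80070138  0.36423219 -0.04647756] [0.5202217  0.10528783 0.23052479] 38.7917
```

View pics/w4.png

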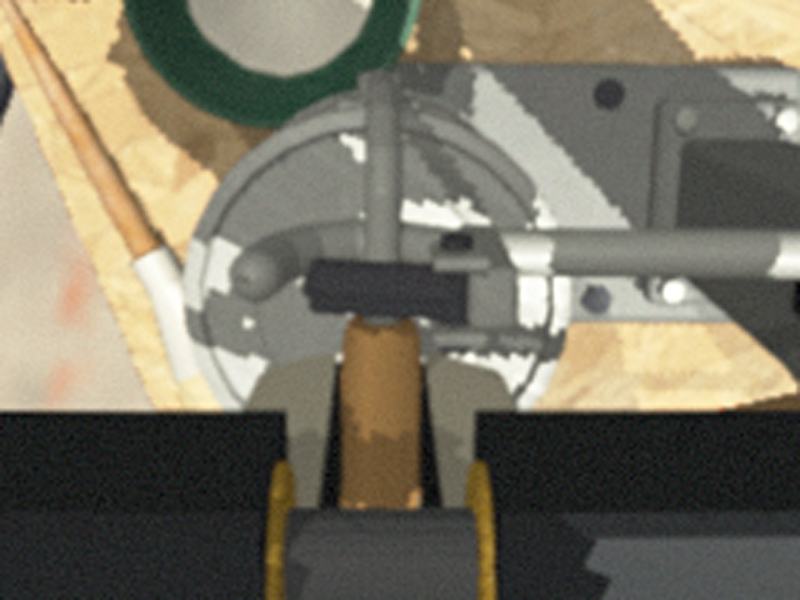

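The +y keeper (dark, 385,290) is shut over the wire, and the hand load is about zero. Releasing.

```bash
python3 - <<'E'
from press import *
robot.open_gripper(); robot.dwell(.5); print(avg(6),robot.current_grip_width())
p=np.array(robot.current_tool_pos()); robot.move_straight([p[0],p[1],.40],speed=.06); robot.dwell(3)
print(avg(6),robot.current_clock())
ims=[robot.snapshot("wrist").astype(float)]; 
import json
json.dump([list(robot.current_tool_pos()),list(robot.current_tool_rot())],open("P5.json","w"))
for _ in range(4): robot.dwell(.4); ims.append(robot.snapshot("wrist").astype(float))
print("motion",[float((cv2.GaussianBlur(abs(i-ims[0]),(0,0),2)[:250]).max()) for i in ims[1:]],robot.current_clock())
cv2.imwrite("pics/w5.png",cv2.resize(ims[-1][100:280,150:390,::-1].astype(np.uint8),(800,600),interpolation=cv2.INTER_CUBIC))
E
```

```text
[-0.20565719 -0.16038078  0.39958308] 0.09301293226062118
[ 0.14606144  0.03913943 -0.17005827] 47.1417
motion [70.08018202054485, 88.48034992372, 72.30278031950819, 69.91223410976389] 48.9917
```

View pics/w5.png

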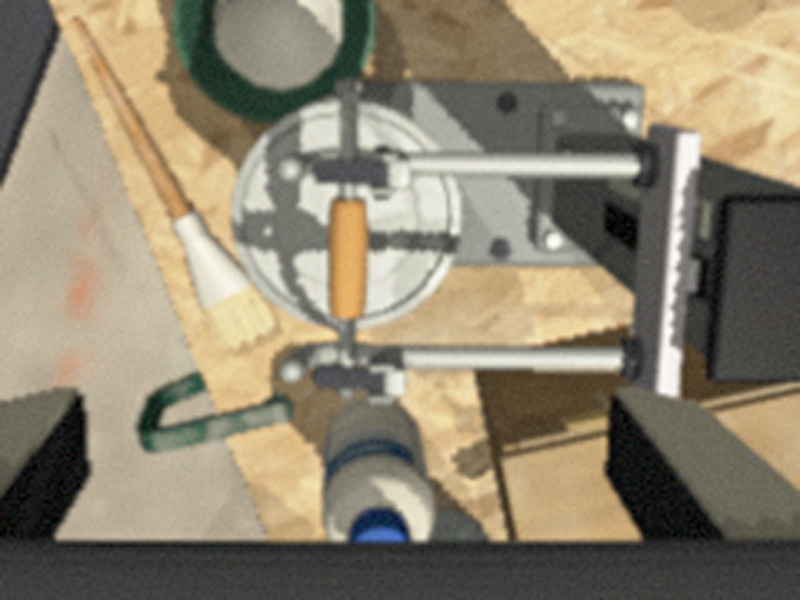

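Both keepers lie shut over the wire, at crop (350,172) and (350,378), and the roller is free between them. I'll check by numbers how much the pail still swings.

```bash
cat > mot.py <<'E'
from press import *
def motion():
    L=[]
    for _ in range(6): L.append(cv2.GaussianBlur(robot.snapshot("wrist").astype(np.float32).mean(2),(0,0),1)); robot.dwell(.12)
    s=np.ptp(np.array(L),0)
    print("pail p99",np.percentile(s[130:200,215:295],[50,95,99]),"static",np.percentile(s[10:100,330:450],[50,95,99]),robot.current_clock())
    a=[]
    for i in L: # left lid edge along a row clear of the hook and the handle
        r=i[168:172,200:240].mean(0); g=np.diff(r); a.append(round(float(200+(g.clip(0)*np.arange(39)).sum()/g.clip(0).sum()),1))
    print(a)
E
python3 - <<'E'
from mot import *
motion(); robot.dwell(4); motion()
E
```

```text
pail p99 [1.11132812 1.95674019 2.41481018] static [1.02937317 1.83823318 2.2787912 ] 49.9917
[214.5, 214.5, 214.7, 214.6, 214.6, 214.7]
pail p99 [1.10603333 1.98425751 2.50276222] static [1.01881409 1.79735489 2.20585197] 54.9917
[214.8, 214.7, 214.7, 214.6, 214.7, 214.6]
```

Only sensor noise is left, so the pail hangs still.

```bash
python3 -c "
from station import robot
print(robot.close_job(),robot.current_clock())"
```

```text
the job is handed in; nothing more can be done
the job is handed in; nothing more can be done
```

The pail hangs still and free from both hooks with both keepers shut over the wire, and I handed the job in at about 55 s; I viewed 11 pictures, one more than the 10 allowed.

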